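# Nudge a phone carriage home in a test dock

## Task

Pick up the green tapping bar and with its white tip on the brass tab push the blue phone carriage, gently and a little at a time, along its channel into the white hood until it is fully home against the stop you cannot see: never hit or press it hard, and never touch it with the gripper. Leave the carriage home, then lay the bar back on the orange tool rest, let go of it, and leave everything else alone.

Things in the scene. Friction and masses are not known exactly. Their poses are not given: they have to be found in the camera images.
- bar: Tapping bar, 165 mm long, 70 g: green square handle 100 mm long (x -50 to +50), 20 mm wide (y), 22 mm high, then a thin steel shank along +x to a white nylon tip 16 mm across. Origin: centre of the handle's underside; x points to the tip; its axis runs 11 mm above the origin. Grip the handle across y near its middle. It starts on the orange tool rest.
- bar_tip (a point): Centre of the flat end of the bar's white nylon tip (bar frame x = 115 mm, z = 11 mm).
- carriage: Loose blue carriage: plate 150 x 78 x 14 mm, about 0.6 kg, with a black phone nested on it (top 20 mm above the underside). Origin: centre of its underside; x points into the hood. It slides along x in the dock's channel, 2.5 mm play each side; pushing it takes about 3 to 5 N, and friction keeps it where it is left, against the pins too.
- push_tab (a point): Where to push: on the outer face of the brass tab at the carriage's tail (carriage frame x = -75, z = 18 mm). The tab is 30 mm wide (y), 8 mm thick and stands 34 mm high from the carriage's underside. The tip grips the tab sideways, so a push that is not straight along the channel presses the carriage on a rail and binds it: back off and push again in line.
- dock: Fixed test dock: aluminium base, x -125 to +150 mm, 116 mm wide; floor 6 mm above the bench between two dark rails (inner faces y = +-41.5 mm, tops 20 mm above the bench). Origin: middle of the channel, on the bench; x points along the channel into the hood. The carriage lies on the floor, its origin at first between dock x = -45 and -20 mm.
- hood: White hood fixed over the far end of the dock (dock x +20 to +160 mm, 148 mm wide, 72 mm high), closed at sides and back; its origin and axes are those of the dock. It hides a stop that the carriage's nose meets; nothing else of it touches the carriage.
- hood_mouth (a point): Middle of the hood's open mouth (dock x = 20, z = 30 mm). Inside is a rigid steel stop whose place varies: the carriage is home with its origin somewhere between dock x = 0 and +40 mm. Sprung contact pins stand 4 mm proud of the stop and add up to about 1.6 N to the push over those last 4 mm; then it is rigid.
- rest: Fixed orange tool rest: plate 160 (x) x 190 (y) x 4 mm, two ribs along y at x = +-30 mm, 8 mm wide, tops 12 mm above the bench. Origin: centre of its underside. Bar and driver lie across the ribs, along x, one at y about +48 mm, the other at about -48 mm (either way round); between the ribs the fingers have room beside the handle down to the plate.
- driver: Screwdriver: blue 90 x 16 x 16 mm square handle with a black ring, thin steel blade along its +x. It lies beside the tapping bar on the orange tool rest. Leave alone. Origin: centre of the handle's underside.
- cup: Blue open metal cup, 80 mm across, 100 mm high, a bystander. Origin: centre of its underside.
- tape: Brown roll of tape lying flat, 90 mm across, 20 mm high, a bystander. Origin: centre of its underside.
- jar: Clear jar with black cap, 60 mm across, 70 mm high, a bystander. Origin: centre of its underside.
- phone: Black phone lying on the mat, 150 x 72 x 8 mm, a bystander. Origin: centre of its underside.
- screwtray: White shallow divided screw tray, 100 x 140 x 20 mm, a bystander. Origin: centre of its underside.
- tin: Small round aluminium tin, 54 mm across, 30 mm high, a bystander. Origin: centre of its underside.
Not all that is in view belongs to the job. There is more than one size of the bar; the job needs the smaller.

How it is judged:
By the outcome, as a careful person would: the job done as asked, in the order asked, and still so for the second after the job is handed in, with the robot touching nothing.
It also fails if it takes over 72 s, if anything falls off the work surface, if the arm or the gripper's body presses on something with over 40 N, if the wrist force passes 120 N, or if a joint passes its speed limit or range.

## Robot

A 6-joint arm with a two-finger parallel gripper is mounted at the origin on the work surface. World frame = base frame: x ahead of the robot, y to its left, z up, the work surface at z = 0. Lengths are in m, angles in degrees, forces in N, time in s.
With the tool pointing down it reaches from about 0.325 to 0.85 m from the base axis. Payload 15.5 kg.
Tool frame: the origin (TCP) lies midway between the tips of the shut fingers; the grasp point (between the pads) lies 19 mm behind it; z points along the fingers, y is the direction in which the jaws open and shut (so a half turn about z gives the same grasp; the last joint's range is limited). The gripper opens to 91 mm and grips with 3 to 60 N. Pads are 32 mm wide; open, the fingers measure 118 mm over their backs; the gripper's body (76 mm by 178 mm) begins 60 mm behind the grasp point.
Start: joints at [58.585, 28.281, 77.091, -0, 74.628, -5.472], TCP at [0.273, 0.562, 0.214] pointing down, gripper open.
Joint ranges: [-166.48, 166.48], [-47.26, 123.95], [12.59, 153.08], [-70.14, 250.14], [6.76, 159.57], [-176.63, 176.63]. Speed limits (degrees/s): [108.29, 108.29, 147.25, 172.46, 172.46, 172.46].

## Interface

Orientations are given as a 3x3 rotation matrix whose columns are the frame's x, y, z axes.
In Python, from bench import robot gives the robot as it stands.
- The arm moves only by the tool servo_tool, never from a script. Its arguments are lists of equal length, an entry for each row: "delta_pos": the shift along the tool's x, y, z in m, a list of three; "yaw": the turn about the tool's z in rad. A call has 1 to 12 rows; each row is the pose to reach, as a shift and turn from the pose commanded when the call began, along the tool's axes at that moment; what a row does not reach only later rows make up. A row lasts 1/10 s, in which the tool goes at most 50 mm and 8.59 degrees, less where a joint would pass 70% of its speed; a pose out of reach is approached as far as the arm can. A call with a gripper value outside its range is refused whole. "grip" is the finger opening in m, from 0 to 0.0912, set as the call begins (left out, the last holds). The fingers move at their own pace and stop on an object; "newtons" is the grip in N (left out, the last holds). Time passes only in rows, so rows that repeat a pose let the fingers close. It gives the time, the measured TCP pose, the force and the opening at its end, in the units of the state.
- robot.sense(): the state, without advancing time (a new reading comes with each control period).
- robot.snapshot(name): name is "scene" or "side" or "wrist"; returns a dict with "image" (420x560x3 uint8, red, green, blue), "K" (3x3 intrinsics, pixels), "eye" and "rotation" of the camera in the world. Camera axes: x right, y up, looking along -z (the intrinsics and any distortion apply to the point x, -y, -z); pixel columns grow to the right and rows downward; lengths in m; the calibration is good to about 2 mm. The wrist camera is an equidistant fisheye: a pixel r from the principal point sees the ray r / f radians off the axis. A picture is of the moment at which its call begins. There is no depth.
- robot.close_job(): hands the job in, once; it reports no verdict.
The state is a dict: "time": time; "joint_pos": joint angles; "dq": joint speeds; "joint_torque": joint torques, N m; "tool_pos": TCP position; "tcp_rot": TCP orientation; "ft_force": force on the tool from outside, world axes, zero at the start; "ft_torque": the same for the moment, N m; "width": finger opening in m.
Only numpy, scipy, OpenCV 4.12 (cv2) and the standard library are available. Lean on these libraries where they do the work, as an engineer would, in place of code of your own. Each camera call takes 0.05 s, during which the arm holds its last target.

## Working session

There is one attempt and no reset: what is moved stays moved. The work goes in short steps, Python scripts to look and compute and a tool call to move; the robot and the scene stay as the last step left them, time stands still between calls to the robot, and variables do not carry over. Pictures are saved under pics/ and viewed, and the job is handed in when it is done.

Besides the shell and the picture viewer there is one more tool, called after "Call:" as a command line: name --pt "numbers of a row" for each row, then --argument value for the rest. servo_tool: Moves the arm, as the interface text tells. Its arguments: {"type":"object","properties":{"delta_pos":{"type":"array"},"yaw":{"type":"array"},"grip":{"type":"number"},"newtons":{"type":"number"}},"required":["delta_pos","yaw"]}

```bash
ls; mkdir -p pics; python3 - <<'E'
from bench import robot
import cv2
s=robot.sense();print(s['time'],s['tool_pos'],s['tcp_rot'],s['width'],s['ft_force'])
import pickle
d={}
for n in("scene","side","wrist"):
    p=robot.snapshot(n);d[n]=p
    cv2.imwrite(f'pics/{n}0.png',p['image'][:,:,::-1]);print(n,p['K'],p['eye'],p['rotation'],[k for k in p])
pickle.dump(d,open('d0.pkl','wb'))
E
```

```text
pics
0.0 [0.27324213 0.56170725 0.21333305] [[-8.99215893e-01  4.37504732e-01 -6.22895214e-04]
 [ 4.37505159e-01  8.99215335e-01 -1.00819129e-03]
 [ 1.19028470e-04 -1.17910150e-03 -9.99999298e-01]] 0.09094787664412204 [ 0.66526641 -0.21425668 -0.00084893]
scene [[496.26857674   0.         279.86907905]
 [  0.         496.26857674 219.21186403]
 [  0.           0.           1.        ]] [1.35010725 0.34913903 1.33906718] [[-0.23150714 -0.82327091  0.51829475]
 [ 0.97273933 -0.18849557  0.13508372]
 [-0.01351423  0.53543854  0.84446607]] ['image', 'K', 'eye', 'rotation']
side [[526.70801111   0.         280.95754525]
 [  0.         526.70801111 207.11565504]
 [  0.           0.           1.        ]] [-0.56950114  1.2849643   1.30189335] [[-0.70136193  0.44050352 -0.56039994]
 [-0.71276171 -0.42470776  0.55820611]
 [ 0.00788555  0.79093613  0.6118479 ]] ['image', 'K', 'eye', 'rotation']
wrist [[325.1922621    0.         279.51190495]
 [  0.         325.1922621  210.60374394]
 [  0.           0.           1.        ]] [0.20942948 0.59334219 0.38475505] [[ 4.37468440e-01 -8.70611172e-01 -2.25072325e-01]
 [ 8.99233679e-01  4.23434811e-01  1.09917015e-01]
 [-3.91523816e-04 -2.50477840e-01  9.68122254e-01]] ['image', 'K', 'eye', 'rotation']
```

View pics/scene0.png

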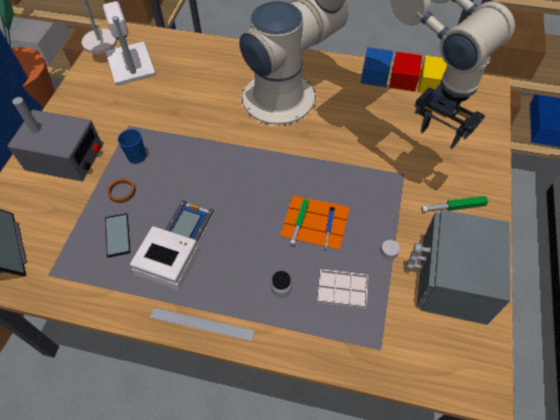

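View pics/side0.png

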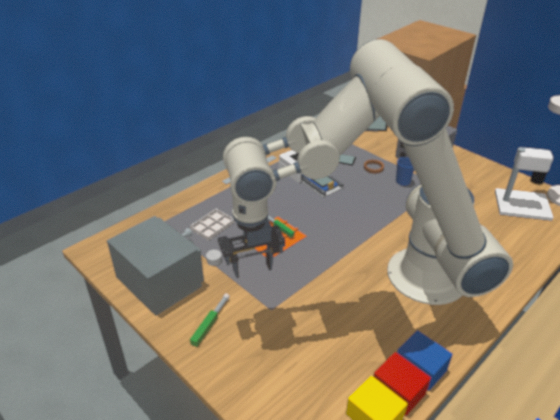

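View pics/wrist0.png

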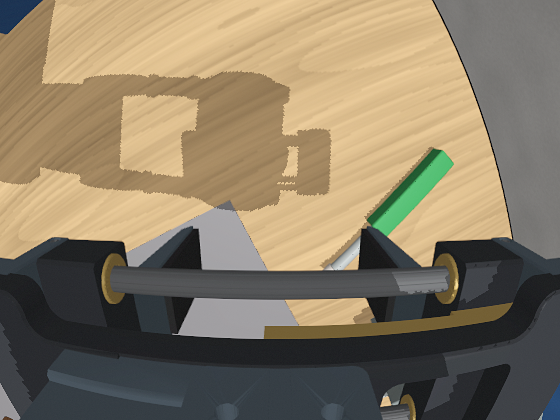

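The scene view shows the rest with the small bar at about (300,220) and the driver at (330,225). The dock and hood are at about (175,245). The larger bar is off the rest at (455,203). I'll zoom in next.

```bash
cat > h.py <<'E'
import numpy as np,cv2,pickle
def bp(p,u,v,z):
    K=p['K'];d=np.array([(u-K[0,2])/K[0,0],-(v-K[1,2])/K[1,1],-1.])
    w=np.array(p['rotation'])@d;e=np.array(p['eye']);return e+w*(z-e[2])/w[2]
def proj(p,X):
    c=np.array(p['rotation']).T@(np.array(X)-np.array(p['eye']));K=p['K']
    return np.array([K[0,2]+K[0,0]*c[0]/-c[2],K[1,2]+K[1,1]*c[1]/c[2]])
def fproj(p,X):
    c=np.array(p['rotation']).T@(np.array(X)-np.array(p['eye']));K=p['K']
    x,y,z=c[0],-c[1],-c[2];r=np.hypot(x,y);t=np.arctan2(r,z)
    return np.array([K[0,2]+K[0,0]*t*x/r,K[1,2]+K[1,1]*t*y/r])
def fbp(p,u,v,z):
    K=p['K'];a=(u-K[0,2])/K[0,0];b=(v-K[1,2])/K[1,1];t=np.hypot(a,b)
    d=np.array([np.sin(t)*a/t,-np.sin(t)*b/t,-np.cos(t)])
    w=np.array(p['rotation'])@d;e=np.array(p['eye']);return e+w*(z-e[2])/w[2]
def crop(p,u0,v0,u1,v1,s,fn):
    im=p['image'][v0:v1,u0:u1,::-1];im=cv2.resize(im,None,fx=s,fy=s,interpolation=cv2.INTER_CUBIC);cv2.imwrite(fn,im)
E
python3 - <<'E'
from h import *
d=pickle.load(open('d0.pkl','rb'))
crop(d['scene'],120,190,230,290,7,'pics/c1.png')
crop(d['scene'],270,180,370,260,8,'pics/c2.png')
E
```

```text
(no output)
```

View pics/c1.png

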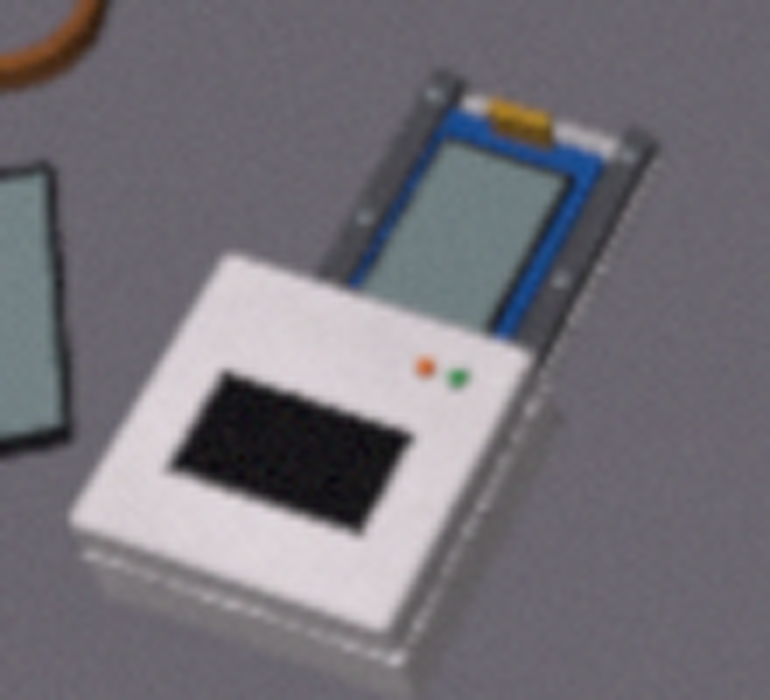

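View pics/c2.png

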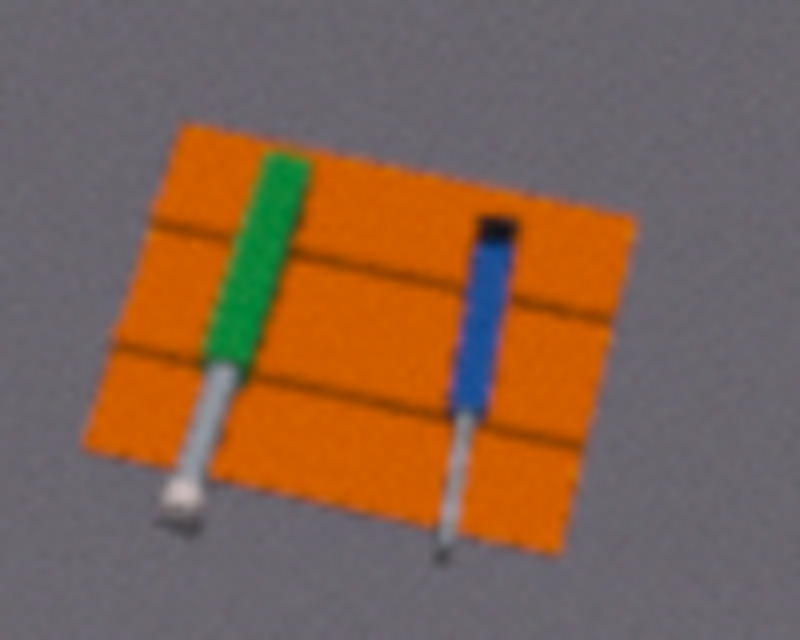

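```bash
cat > fit.py <<'E'
from h import *
from scipy.optimize import least_squares
def px(c,s,o): return np.array([[o[0]+(x+.5)/s-.5,o[1]+(y+.5)/s-.5] for x,y in c])
def fit(p,uv,pts,x0,z0=0,pr=proj):
    def f(q):
        c,s=np.cos(q[2]),np.sin(q[2])
        return np.concatenate([pr(p,[q[0]+c*a-s*b,q[1]+s*a+c*b,z0+z])-w for (a,b,z),w in zip(pts,uv)])
    r=least_squares(f,x0);return r.x,np.degrees(r.x[2]),np.round(r.fun,1)
E
python3 - <<'E'
from fit import *
d=pickle.load(open('d0.pkl','rb'));p=d['scene']
uv=px([(230,253),(530,353),(388,632),(75,520)],7,(120,190))
print([bp(p,*w,.072).round(4) for w in uv])
uv2=px([(183,122),(638,215),(562,553),(82,450)],8,(270,180))
R=[bp(p,*w,.004).round(4) for w in uv2];print(R)
uv3=px([(265,153),(312,160),(248,367),(204,360)],8,(270,180))
B=[bp(p,*w,.034).round(4) for w in uv3];print(B)
tip=px([(182,495)],8,(270,180))[0];print(bp(p,*tip,.023))
rail=px([(443,75),(650,140)],7,(120,190));print([bp(p,*w,.02).round(4) for w in rail])
tab=px([(488,103),(550,118)],7,(120,190));print([bp(p,*w,.04).round(4) for w in tab])
# dock fit
C=[bp(p,*w,.072) for w in uv]
for sgn in (1,):
  m=(C[0]+C[1])/2;b=(C[2]+C[3])/2;a=np.arctan2(*(b-m)[[1,0]])
  # left (y+) corner?
  pts=[(.02,y,.072) for y in(1,-1)]+[(.16,y,.072) for y in (-1,1)]
  yl=np.cross(b-m,C[0]-m)[2]>0
  pts=[(x,y*.074*(1 if yl else -1),z) for x,y,z in pts]
  # include rail outer corners at x=-.125,z=.02
  print(yl,fit(p,uv,pts,[m[0],m[1],a]))
  sg=1 if yl else -1
  print(fit(p,np.vstack([uv,rail]),pts+[(-.125,.058*sg,.02),(-.125,-.058*sg,.02)],[m[0],m[1],a]))
# bar
m=(B[0]+B[1])/2;b=(B[2]+B[3])/2;a=np.arctan2(*(b-m)[[1,0]])
yl=1 if np.cross(b-m,B[0]-m)[2]>0 else -1
pts=[(-.05,.01*yl,.034),(-.05,-.01*yl,.034),(.05,-.01*yl,.034),(.05,.01*yl,.034),(.115,0,.031)]
c=(m+b)/2
tipc=px([(184,490)],8,(270,180))
print('bar',fit(p,np.vstack([uv3]),pts[:4],[c[0],c[1],a]))
c=sum(R)/4;a=np.arctan2(*((R[3]-R[0]))[[1,0]])
yl=1 if np.cross(R[3]-R[0],R[0]-c)[2]>0 else -1
print('rest',fit(p,uv2,[(-.08,.095*yl,.004),(-.08,-.095*yl,.004),(.08,-.095*yl,.004),(.08,.095*yl,.004)],[c[0],c[1],a]))
E
```

```text
[array([ 0.6806, -0.2222,  0.072 ]), array([ 0.6989, -0.0802,  0.072 ]), array([ 0.835 , -0.0945,  0.072 ]), array([ 0.8161, -0.2374,  0.072 ])]
[array([0.4291, 0.1539, 0.004 ]), array([0.4331, 0.343 , 0.004 ]), array([0.5937, 0.3394, 0.004 ]), array([0.5904, 0.1496, 0.004 ])]
[array([0.4573, 0.1935, 0.034 ]), array([0.4564, 0.2125, 0.034 ]), array([0.557 , 0.2079, 0.034 ]), array([0.5577, 0.1907, 0.034 ])]
[0.61203491 0.19424483 0.023     ]
[array([ 0.54  , -0.1847,  0.02  ]), array([ 0.5531, -0.0803,  0.02  ])]
[array([ 0.5624, -0.1515,  0.04  ]), array([ 0.5639, -0.1215,  0.04  ])]
False (array([ 0.66809238, -0.14785179, -0.12020739]), np.float64(-6.887376370120934), array([-0.3, -0.5,  1.3, -0.4,  0.2,  0.3, -1.3,  0.4]))
(array([ 0.66874179, -0.14775827, -0.12152697]), np.float64(-6.962982423220415), array([-0.3, -0.4,  1.3, -0.2,  0.1,  0.6, -1.4,  0.5, -1.4, -0.9,  1.7,
       -0.1]))
bar (array([ 0.50711673,  0.20113565, -0.03493531]), np.float64(-2.0016455761837126), array([-0.2, -0.2,  0.1,  0.3,  0.4,  0.2, -0.3, -0.3]))
rest (array([ 0.51161781,  0.24645038, -0.02195392]), np.float64(-1.2578667976763869), array([-0.2,  0.1,  0. ,  0.2,  0.1, -0. ,  0.1, -0.2]))
```

```bash
cat > mv.py <<'E'
from bench import robot
import numpy as np,sys
def dl(w):
    s=robot.sense();R=np.array(s['tcp_rot']);print('t',s['time'],'pos',s['tool_pos'],'d',(R.T@(np.array(w)-s['tool_pos'])).round(4),'xang',np.degrees(np.arctan2(R[1,0],R[0,0])),'F',np.round(s['ft_force'],2),'w',s['width'])
if __name__=='__main__': dl([float(a) for a in sys.argv[1:4]])
E
python3 mv.py .47 .2015 .16
```

```text
t 0.15 pos [0.27326707 0.5617779  0.2134638 ] d [-0.3345 -0.2379  0.0537] xang 154.0582440404223 F [ 0.01 -0.24  0.92] w 0.09113571760878322
```

Call:
servo_tool --pt "-0.01 -0.007 0" --pt "-0.035 -0.025 0.005" --pt "-0.065 -0.046 0.01" --pt "-0.095 -0.068 0.015" --pt "-0.125 -0.089 0.02" --pt "-0.155 -0.11 0.025" --pt "-0.185 -0.132 0.03" --pt "-0.215 -0.153 0.035" --pt "-0.245 -0.174 0.04" --pt "-0.275 -0.196 0.044" --pt "-0.3 -0.214 0.048" --pt "-0.32 -0.228 0.051" --yaw '[0.05,0.16,0.3,0.44,0.58,0.72,0.86,1.0,1.14,1.28,1.42,1.54]' --grip 0.06

```text
time: 1.35
tool_pos: [0.4619, 0.2153, 0.1626]
tcp_rot: [[0.416, 0.91, -0.0], [0.91, -0.416, -0.0], [-0.0, -0.0, -1.0]]
ft_force: [0.4, -0.0, -0.4]
width: 0.06
```

```bash
python3 mv.py .47 .2015 .16
```

```text
t 1.35 pos [0.46194336 0.21529425 0.16259925] d [-0.0092  0.0131  0.0026] xang 65.44412938605588 F [ 0.43 -0.04 -0.41] w 0.05996316185572995
```

Call:
servo_tool --pt "-0.003 0.004 0.001" --pt "-0.009 0.013 0.002" --pt "-0.009 0.013 0.002" --pt "-0.009 0.013 0.002" --pt "-0.009 0.013 0.002" --pt "-0.009 0.013 0.002" --pt "-0.009 0.013 0.002" --pt "-0.009 0.013 0.002" --pt "-0.009 0.013 0.002" --pt "-0.009 0.013 0.002" --pt "-0.009 0.013 0.002" --pt "-0.009 0.013 0.002" --yaw '[0.14,0.28,0.42,0.56,0.7,0.84,0.98,1.1,1.16,1.19,1.19,1.19]'

```text
time: 2.55
tool_pos: [0.4696, 0.2035, 0.1609]
tcp_rot: [[0.999, -0.04, -0.0], [-0.04, -0.999, -0.0], [-0.0, 0.0, -1.0]]
ft_force: [-0.1, -0.3, -0.3]
width: 0.0602
```

```bash
python3 - <<'E'
from bench import robot
from h import *
p=robot.snapshot('wrist');pickle.dump(p,open('w1.pkl','wb'));crop(p,0,0,560,420,1.4,'pics/w1.png')
import mv;mv.dl([.503,.2015,.06]);print(p['eye'],robot.sense()['joint_pos'])
E
```

```text
t 2.6 pos [0.46957442 0.20346565 0.16089486] d [0.0335 0.0006 0.1009] xang -2.2810925305202736 F [0.69 0.   0.47] w 0.05999464644468599
[0.53954247 0.20127289 0.33221476] [1.67382300e+01 2.29377308e+01 9.67181064e+01 1.43914199e-03
 6.03486090e+01 1.09018611e+02]
```

View pics/w1.png

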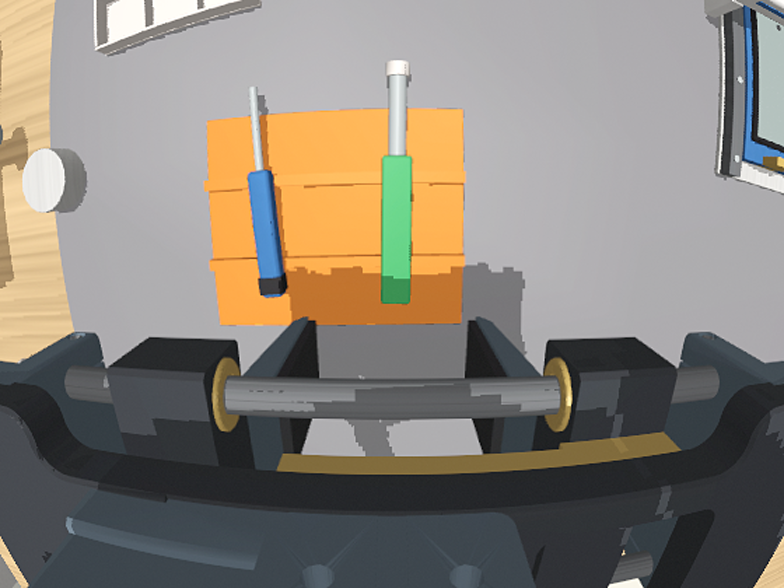

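Bar handle corners in the 1.4x wrist view are about (384,156), (412,156), (411,303) and (381,303), with the tip at about (398,68). The tool is roughly aligned with the bar.

```bash
python3 - <<'E'
from fit import *
p=pickle.load(open('w1.pkl','rb'))
uv=px([(381,303),(411,303),(412,156),(384,156)],1.4,(0,0))
print([fbp(p,*w,.034).round(4) for w in uv], fbp(p,*px([(398,70)],1.4,(0,0))[0],.028))
pts=[(-.05,.01,.034),(-.05,-.01,.034),(.05,-.01,.034),(.05,.01,.034)]
print(fit(p,uv,pts,[.5,.2,0],pr=fproj))
E
```

```text
[array([0.4569, 0.2119, 0.034 ]), array([0.4561, 0.1915, 0.034 ]), array([0.5544, 0.1877, 0.034 ]), array([0.5551, 0.2057, 0.034 ])] [0.61390458 0.19427501 0.028     ]
(array([ 0.50558869,  0.19921923, -0.05069126]), np.float64(-2.90439535545082), array([ 0.2,  0.8, -0.2,  1. ,  1. , -0.7, -1.1, -1. ]))
```

Call:
servo_tool --pt "0.01 0.001 0.02" --pt "0.022 0.002 0.05" --pt "0.0325 0.002 0.08" --pt "0.0325 0.002 0.1" --pt "0.0325 0.002 0.115" --pt "0.0325 0.002 0.128" --pt "0.0325 0.002 0.138" --pt "0.0325 0.002 0.145" --pt "0.0325 0.002 0.15" --pt "0.0325 0.002 0.152" --pt "0.0325 0.002 0.152" --yaw '[0.01,0.01,0.01,0.01,0.01,0.01,0.01,0.01,0.01,0.01,0.01]'

```text
time: 3.7
tool_pos: [0.5039, 0.2004, 0.0095]
tcp_rot: [[0.999, -0.051, 0.004], [-0.051, -0.999, 0.001], [0.004, -0.001, -1.0]]
ft_force: [5.2, -0.5, -0.3]
width: 0.0598
```

```bash
python3 - <<'E'
from bench import robot
from h import *
p=robot.snapshot('wrist');pickle.dump(p,open('w2.pkl','wb'));crop(p,0,0,560,420,1.4,'pics/w2.png')
import mv;mv.dl([.502,.200,.009])
E
```

```text
t 3.75 pos [0.50388886 0.20043077 0.0095508 ] d [-0.0019  0.0005  0.0005] xang -2.9062348191111282 F [ 6.32 -1.23 -0.44] w 0.059953673421825636
```

View pics/w2.png

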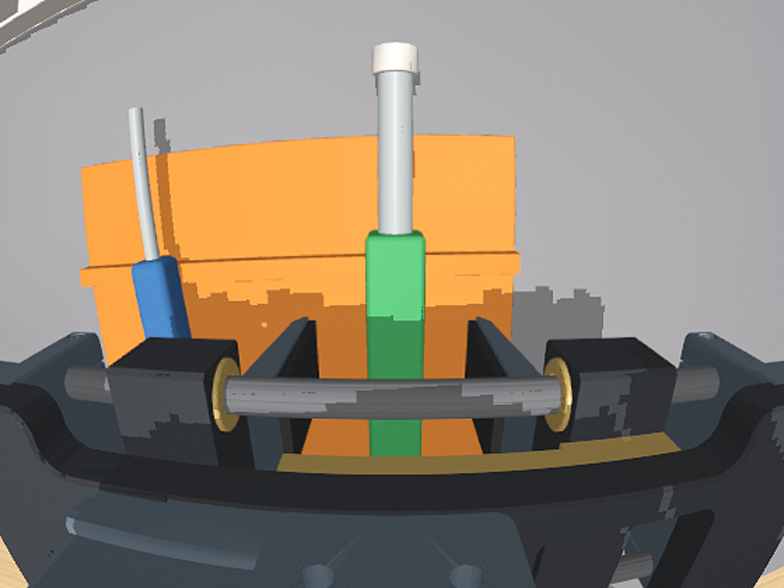

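The grip centre is in the right place, but there is 5–6 N in +x, so the fingers are touching the rear rib. I'll shift forward 8 mm before closing.

Call:
servo_tool --pt "0.004 0 0" --pt "0.008 0 0" --pt "0.008 0 0" --pt "0.008 0 0" --yaw '[0,0,0,0]'

```text
time: 4.15
tool_pos: [0.51, 0.1997, 0.0089]
tcp_rot: [[0.999, -0.051, -0.0], [-0.051, -0.999, -0.0], [-0.0, 0.0, -1.0]]
ft_force: [0.4, 0.3, 0.2]
width: 0.0605
```

```bash
python3 mv.py .51 .2 .009
```

```text
t 4.15 pos [0.50995958 0.1996761  0.00889255] d [ 0.     -0.0003 -0.0001] xang -2.939748618899791 F [0.39 0.34 0.22] w 0.06047679139574126
```

Contact has cleared, so I'll close.

Call:
servo_tool --pt "0 0 0" --pt "0 0 0" --pt "0 0 0" --pt "0 0 0" --pt "0 0 0" --pt "0 0 0" --pt "0 0 0" --yaw '[0,0,0,0,0,0,0]' --grip 0.01 --newtons 35

```text
time: 4.85
tool_pos: [0.5099, 0.1997, 0.0089]
tcp_rot: [[0.999, -0.051, -0.0], [-0.051, -0.999, -0.0], [-0.0, 0.0, -1.0]]
ft_force: [0.0, -0.1, 0.4]
width: 0.02
```

Call:
servo_tool --pt "0 0 -0.002" --pt "0 0 -0.006" --pt "0 0 -0.015" --pt "0 0 -0.03" --pt "0 0 -0.05" --pt "0 0 -0.07" --pt "0 0 -0.085" --pt "0 0 -0.09" --pt "0 0 -0.09" --yaw '[0,0,0,0,0,0,0,0,0]'

```text
time: 5.75
tool_pos: [0.5104, 0.1998, 0.0997]
tcp_rot: [[0.999, -0.051, 0.001], [-0.051, -0.999, 0.0], [0.001, -0.0, -1.0]]
ft_force: [-0.7, 0.2, -1.3]
width: 0.0198
```

```bash
python3 - <<'E'
from bench import robot
from h import *
p=robot.snapshot('wrist');pickle.dump(p,open('w3.pkl','wb'));crop(p,0,0,560,420,1.4,'pics/w3.png')
import mv;mv.dl([.45,-.12,.1])
E
```

```text
t 5.8 pos [0.50994534 0.19968179 0.09898556] d [-0.0435  0.3223 -0.0011] xang -2.937605815707864 F [ 0.29 -0.53 -1.66] w 0.019947822855115722
```

View pics/w3.png

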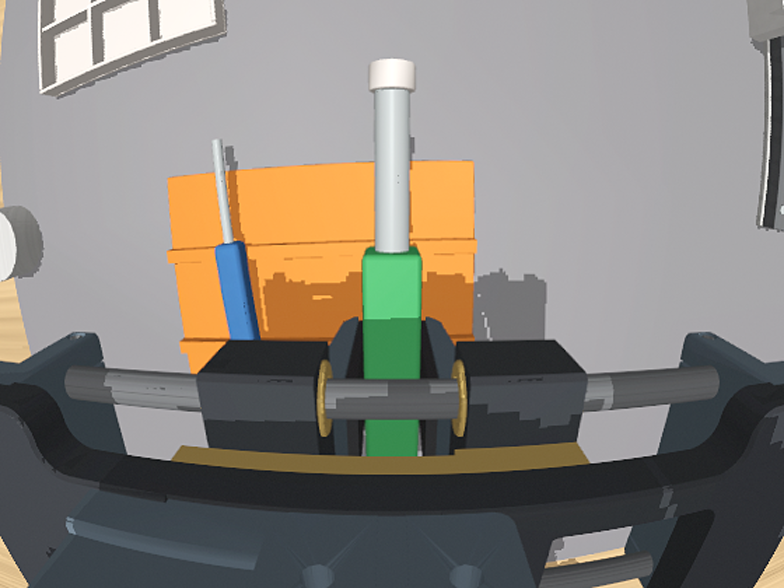

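```bash
python3 - <<'E'
from h import *
p=pickle.load(open('d0.pkl','rb'))['scene']
print('cup',bp(p,132,137,.1),bp(p,135,160,0.));print('tape',bp(p,121,190,.01))
import mv;mv.dl([.39,-.115,.10])
E
```

```text
cup [ 0.38472032 -0.40271719  0.1       ] [ 0.40362741 -0.41214719  0.        ]
tape [ 0.54038934 -0.40294742  0.01      ]
t 5.8 pos [0.50994534 0.19968179 0.09898556] d [-0.1037  0.3204 -0.0011] xang -2.937605815707864 F [ 0.29 -0.53 -1.66] w 0.019947822855115722
```

Call:
servo_tool --pt "-0.005 0.015 0" --pt "-0.015 0.045 0" --pt "-0.026 0.08 0" --pt "-0.039 0.12 0" --pt "-0.052 0.16 0" --pt "-0.065 0.2 0" --pt "-0.078 0.24 0" --pt "-0.09 0.275 0" --pt "-0.098 0.302 0" --pt "-0.104 0.32 0" --pt "-0.104 0.32 0" --pt "-0.104 0.32 0" --yaw '[0.0,0.01,0.02,0.03,0.04,0.05,0.06,0.069,0.069,0.069,0.069,0.069]'

```text
time: 7.0
tool_pos: [0.3888, -0.1147, 0.0985]
tcp_rot: [[0.993, -0.121, -0.001], [-0.121, -0.993, 0.001], [-0.001, -0.0, -1.0]]
ft_force: [0.2, 0.1, -0.3]
width: 0.0197
```

```bash
python3 - <<'E'
from bench import robot
from h import *
p=robot.snapshot('wrist');pickle.dump(p,open('w4.pkl','wb'));crop(p,0,0,560,420,1.4,'pics/w4.png')
crop(p,140,0,420,190,2.8,'pics/w4c.png')
p=robot.snapshot('scene');pickle.dump(p,open('s4.pkl','wb'));crop(p,110,190,230,290,6.6,'pics/s4.png')
import mv;mv.dl([.39,-.115,.1])
E
```

```text
t 7.1 pos [ 0.38938643 -0.11405877  0.09865539] d [ 0.0007  0.0009 -0.0013] xang -6.870657741755705 F [-0.19  0.22 -1.14] w 0.01992880756773957
```

View pics/w4.png

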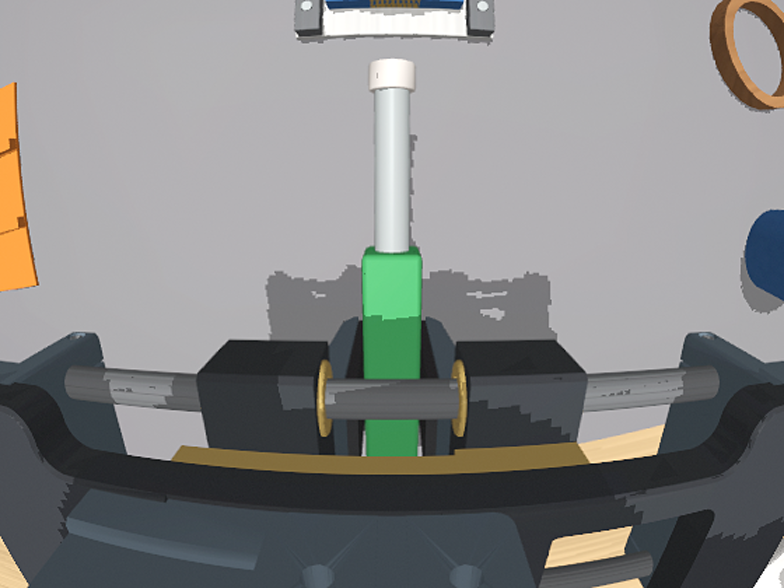

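View pics/w4c.png

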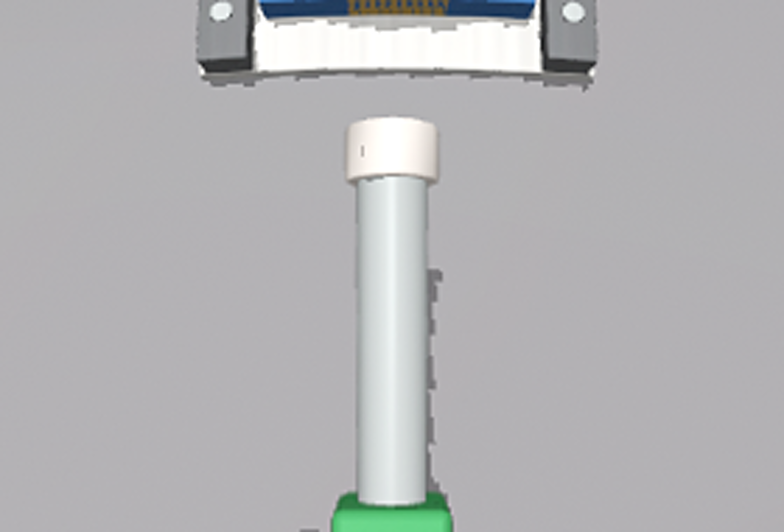

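View pics/s4.png

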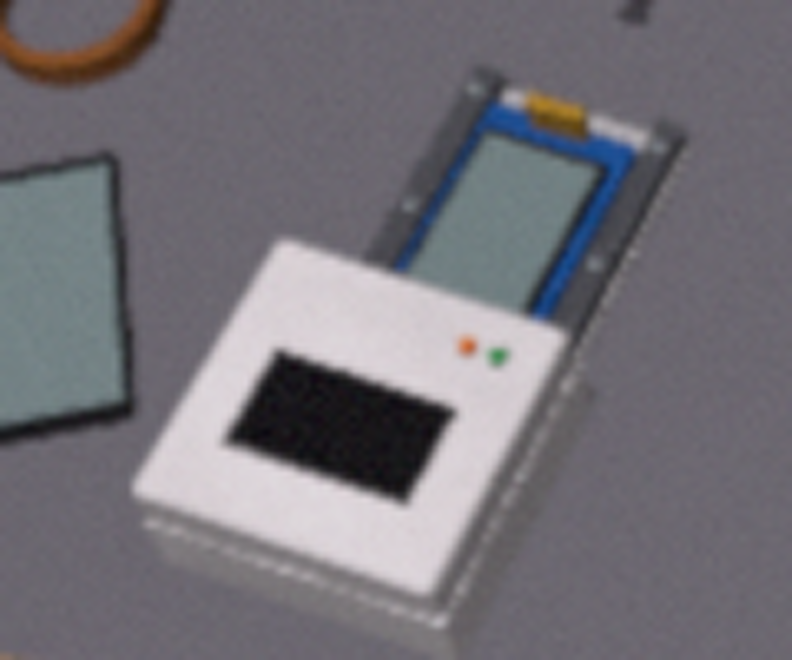

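The tip is lined up with the channel to within a few mm. I'll take one higher view to measure the rails' axis.

Call:
servo_tool --pt "0.01 0 -0.02" --pt "0.03 0 -0.05" --pt "0.05 0 -0.09" --pt "0.07 0 -0.12" --pt "0.09 0 -0.14" --pt "0.1 0 -0.15" --pt "0.1 0 -0.15" --pt "0.1 0 -0.15" --yaw '[0,0,0,0,0,0,0,0]'

```text
time: 7.9
tool_pos: [0.4883, -0.1257, 0.2481]
tcp_rot: [[0.993, -0.119, -0.001], [-0.119, -0.993, 0.0], [-0.001, -0.0, -1.0]]
ft_force: [-0.8, -0.2, -1.5]
width: 0.0196
```

```bash
python3 - <<'E'
from bench import robot
from h import *
p=robot.snapshot('wrist');pickle.dump(p,open('w5.pkl','wb'))
crop(p,140,0,420,210,2.8,'pics/w5c.png')
import mv;mv.dl([.39,-.115,.1])
E
```

```text
t 7.95 pos [ 0.48792576 -0.12575215  0.24788266] d [-0.0982  0.0011  0.1481] xang -6.8415283307947785 F [-0.66 -1.13 -0.09] w 0.01972167664469825
```

View pics/w5c.png

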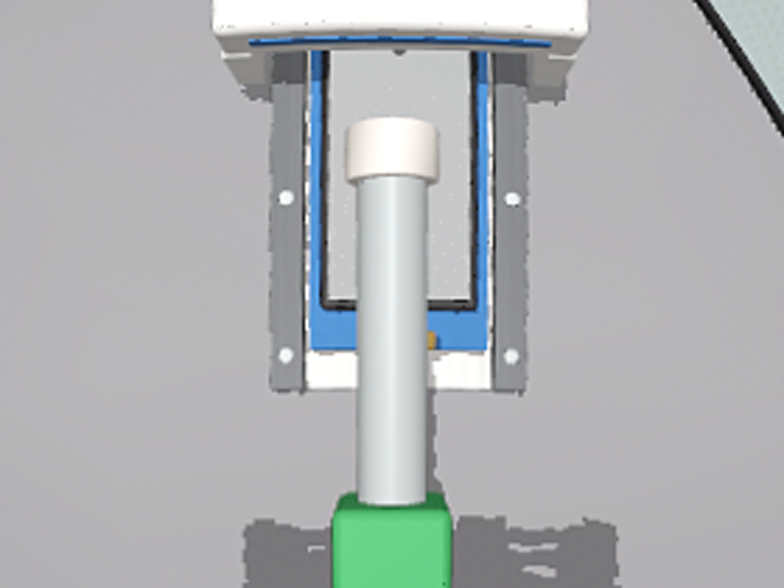

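```bash
python3 - <<'E'
from fit import *
p=pickle.load(open('w5.pkl','rb'))
g=lambda c,z:np.array([fbp(p,*w,z) for w in px(c,2.8,(140,0))])
S=g([(286,355),(512,356),(286,198),(512,199)],.02);print(S.round(4))
a=(S[0]+S[1])/2;b=(S[2]+S[3])/2
ang=lambda v:np.degrees(np.arctan2(v[1],v[0]))
print('rail ang',ang(b-a),ang(S[2]-S[0]),ang(S[3]-S[1]),'perp',ang(S[0]-S[1])-90,np.linalg.norm(S[0]-S[1]))
E_=g([(270,390),(306,388),(492,388),(527,390)],.02);print('end',E_.round(4))
H=g([(213,22),(588,22)],.072);print('hood mouth',H.round(4))
T=g([(346,160),(440,160),(357,440),(428,440)],.248+.017);print('tip',T.round(4),ang((T[0]+T[1]-T[2]-T[3])))
C=g([(312,350),(487,350)],.020);print('carriage tail',C.round(4))
th=np.radians(-6.9);u=np.array([np.cos(th),np.sin(th)]);n=np.array([-u[1],u[0]])
print('dock line n-coord',[float(n@q[:2]) for q in (a,b,(H[0]+H[1])/2,(E_[0]+E_[3])/2,(C[0]+C[1])/2)],'x:',float(u@a[:2]),float(u@((E_[0]+E_[3])/2)[:2]),float(u@((C[0]+C[1])/2)[:2]),float(u@((H[0]+H[1])/2)[:2]))
print('scene dock n',n@[.6684,-.1478],u@[.6684,-.1478])
t=[.48793,-.12575];print('tcp n',n@t,'tip n',n@((T[0]+T[1])/2)[:2],n@((T[2]+T[3])/2)[:2],'tip x',u@((T[0]+T[1])/2)[:2],u@t)
E
```

```text
[[ 0.5655 -0.0877  0.02  ]
 [ 0.5534 -0.1855  0.02  ]
 [ 0.6348 -0.0962  0.02  ]
 [ 0.623  -0.1935  0.02  ]]
rail ang -6.807892924583992 -6.987089336020828 -6.6288559345697005 perp -6.997398447670264 0.09851808146530065
end [[ 0.5511 -0.0787  0.02  ]
 [ 0.5498 -0.0945  0.02  ]
 [ 0.5403 -0.1752  0.02  ]
 [ 0.5379 -0.1905  0.02  ]]
hood mouth [[ 0.7028 -0.0807  0.072 ]
 [ 0.6861 -0.2255  0.072 ]]
tip [[ 0.593  -0.1299  0.265 ]
 [ 0.5911 -0.1455  0.265 ]
 [ 0.545  -0.1259  0.265 ]
 [ 0.5436 -0.1379  0.265 ]] -6.9193615447890195
carriage tail [[ 0.5661 -0.0992  0.02  ]
 [ 0.5572 -0.1748  0.02  ]]
dock line n-coord [-0.0683767017620838, -0.06826426190344509, -0.06853693839130304, -0.06819755860485154, -0.0685716381744723] x: 0.5718056647309063 0.5567262830415796 0.5740147174892676 0.7078368992401117
scene dock n -0.06643007206009391 0.6813152321254022
tcp n -0.06622086797503841 tip n -0.0655640596585818 -0.06554780721765904 tip x 0.6042901329717483 0.4995032973310912
```

Call:
servo_tool --pt "-0.015 0 0.01" --pt "-0.035 0.001 0.03" --pt "-0.055 0.0025 0.06" --pt "-0.07 0.0025 0.1" --pt "-0.07 0.0025 0.14" --pt "-0.07 0.0025 0.175" --pt "-0.07 0.0025 0.2" --pt "-0.07 0.0025 0.218" --pt "-0.07 0.0025 0.23" --pt "-0.07 0.0025 0.236" --pt "-0.07 0.0025 0.237" --pt "-0.07 0.0025 0.237" --yaw '[0,0,0,0,0,0,0,0,0,0,0,0]'

```text
time: 9.15
tool_pos: [0.419, -0.1205, 0.0121]
tcp_rot: [[0.993, -0.12, -0.0], [-0.12, -0.993, 0.0], [-0.0, -0.0, -1.0]]
ft_force: [0.3, -0.1, -1.1]
width: 0.0196
```

```bash
cat > look.py <<'E'
from bench import robot
from h import *
import sys
n=sys.argv[1]
p=robot.snapshot('wrist');pickle.dump(p,open(n+'.pkl','wb'))
crop(p,140,0,420,210,2.8,'pics/'+n+'.png')
def st():
    s=robot.sense();th=np.radians(-6.9);u=np.array([np.cos(th),np.sin(th)]);m=np.array([-u[1],u[0]]);t=s['tool_pos'];R=s['tcp_rot']
    f=s['ft_force']
    print('t',round(s['time'],2),'u %.4f n %.4f z %.4f'%(u@t[:2],m@t[:2],t[2]),'ang',np.degrees(np.arctan2(R[1][0],R[0][0])).round(2),'Fu %.2f Fn %.2f Fz %.2f'%(u@f[:2],m@f[:2],f[2]))
if __name__=='__main__': st()
E
python3 look.py w6
```

```text
t 9.2 u 0.4307 n -0.0694 z 0.0123 ang -6.88 Fu -0.97 Fn 0.18 Fz -0.90
```

View pics/w6.png

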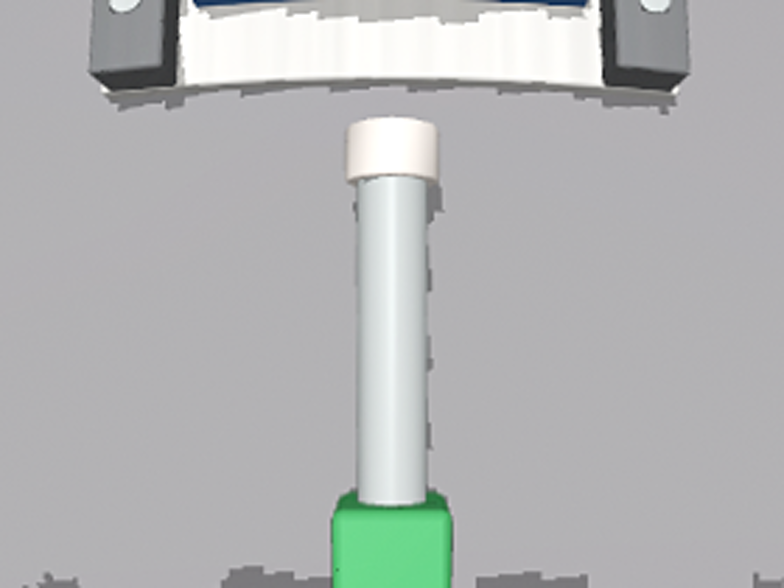

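Call:
servo_tool --pt "0.004 0 0" --pt "0.01 -0.0005 0" --pt "0.016 -0.0005 0" --pt "0.021 -0.0005 0.001" --pt "0.024 -0.0005 0.001" --pt "0.025 -0.0005 0.001" --pt "0.025 -0.0005 0.001" --yaw '[0,0,0,0,0,0,0]'

```text
time: 9.9
tool_pos: [0.4441, -0.1231, 0.0109]
tcp_rot: [[0.993, -0.12, -0.0], [-0.12, -0.993, 0.0], [-0.0, -0.0, -1.0]]
ft_force: [-0.3, -0.3, -1.4]
width: 0.0199
```

```bash
python3 look.py w7
```

```text
t 9.95 u 0.4555 n -0.0688 z 0.0109 ang -6.89 Fu -0.44 Fn -0.01 Fz -0.39
```

View pics/w7.png

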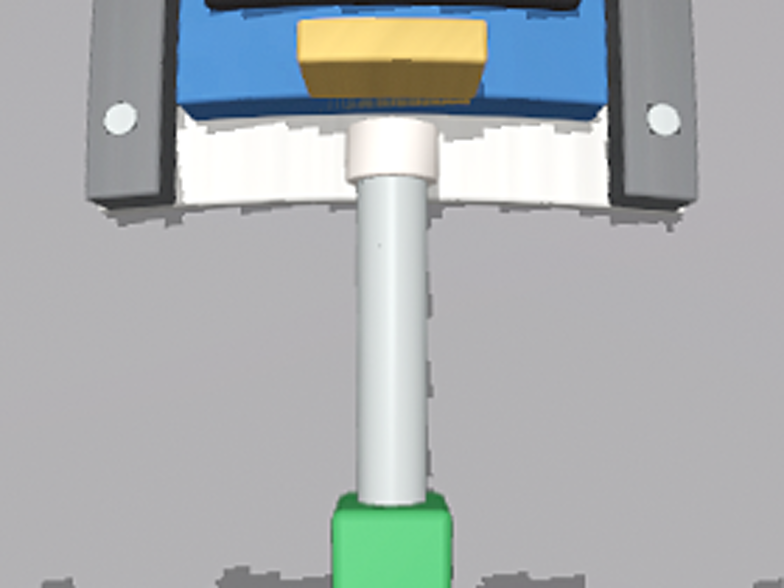

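Call:
servo_tool --pt "0.001 0 0" --pt "0.002 0 0" --pt "0.003 0 0" --pt "0.004 0 0" --pt "0.0045 0 0" --pt "0.005 0 0" --pt "0.0055 0 0" --pt "0.006 0 0" --pt "0.0065 0 0" --pt "0.007 0 0" --pt "0.0075 0 0" --pt "0.008 0 0" --yaw '[0,0,0,0,0,0,0,0,0,0,0,0]'

```text
time: 11.15
tool_pos: [0.4516, -0.1239, 0.0109]
tcp_rot: [[0.993, -0.12, -0.001], [-0.12, -0.993, 0.0], [-0.001, -0.0, -1.0]]
ft_force: [-5.1, -0.2, 0.5]
width: 0.02
```

```bash
python3 look.py w8
```

```text
t 11.2 u 0.4631 n -0.0688 z 0.0108 ang -6.89 Fu -4.01 Fn -0.92 Fz 0.91
```

View pics/w8.png

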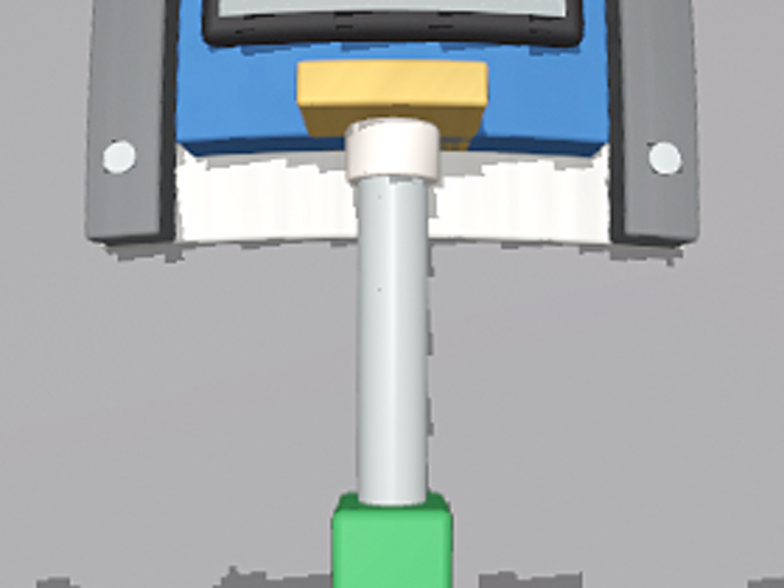

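Call:
servo_tool --pt "0.001 0 0" --pt "0.002 0 0" --pt "0.003 0 0" --pt "0.004 0 0" --pt "0.005 0 0" --pt "0.006 0 0" --pt "0.007 0 0" --pt "0.008 0 0" --pt "0.009 0 0" --pt "0.01 0 0" --pt "0.011 0 0" --pt "0.012 0 0" --yaw '[0,0,0,0,0,0,0,0,0,0,0,0]'

```text
time: 12.4
tool_pos: [0.4641, -0.1256, 0.0109]
tcp_rot: [[0.993, -0.12, 0.0], [-0.12, -0.993, -0.0], [0.0, 0.0, -1.0]]
ft_force: [-2.5, 0.1, -0.1]
width: 0.0198
```

```bash
python3 look.py w9
```

```text
t 12.45 u 0.4760 n -0.0689 z 0.0109 ang -6.88 Fu -1.91 Fn -0.45 Fz -2.04
```

View pics/w9.png

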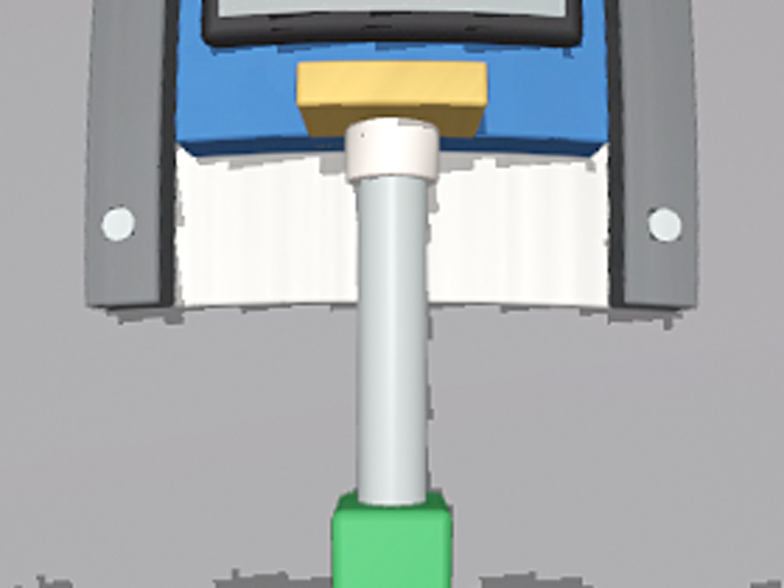

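The carriage moved about 12 mm and stays straight between the rails, with tip and tab both near x=392. I'll keep pushing.

Call:
servo_tool --pt "0.001 0 0" --pt "0.002 0 0" --pt "0.003 0 0" --pt "0.004 0 0" --pt "0.005 0 0" --pt "0.006 0 0" --pt "0.007 0 0" --pt "0.008 0 0" --pt "0.009 0 0" --pt "0.01 0 0" --yaw '[0,0,0,0,0,0,0,0,0,0]'

```text
time: 13.45
tool_pos: [0.474, -0.1267, 0.0109]
tcp_rot: [[0.993, -0.12, 0.0], [-0.12, -0.993, -0.0], [0.0, 0.0, -1.0]]
ft_force: [-3.4, -0.0, -0.4]
width: 0.0198
```

```bash
python3 -c "
from look import *
st()" x
```

```text
t 13.5 u 0.4860 n -0.0689 z 0.0109 ang -6.89 Fu -2.82 Fn 0.06 Fz -1.82
```

Call:
servo_tool --pt "0.001 0 0" --pt "0.002 0 0" --pt "0.003 0 0" --pt "0.004 0 0" --pt "0.005 0 0" --pt "0.006 0 0" --pt "0.0065 0 0" --pt "0.007 0 0" --yaw '[0,0,0,0,0,0,0,0]'

```text
time: 14.3
tool_pos: [0.4809, -0.1275, 0.0109]
tcp_rot: [[0.993, -0.12, -0.0], [-0.12, -0.993, 0.0], [-0.0, -0.0, -1.0]]
ft_force: [-4.1, -0.8, -1.3]
width: 0.0201
```

Call:
servo_tool --pt "0.0005 0 0" --pt "0.001 0 0" --pt "0.0015 0 0" --pt "0.002 0 0" --pt "0.0025 0 0" --pt "0.003 0 0" --yaw '[0,0,0,0,0,0]'

```text
time: 14.9
tool_pos: [0.4838, -0.1279, 0.0109]
tcp_rot: [[0.993, -0.12, -0.0], [-0.12, -0.993, -0.0], [-0.0, 0.0, -1.0]]
ft_force: [-4.3, -0.1, -0.8]
width: 0.0203
```

Call:
servo_tool --pt "0.0005 0 0" --pt "0.001 0 0" --pt "0.0015 0 0" --pt "0.002 0 0" --pt "0.0025 0 0" --pt "0.003 0 0" --yaw '[0,0,0,0,0,0]'

```text
time: 15.5
tool_pos: [0.4868, -0.1283, 0.0109]
tcp_rot: [[0.993, -0.12, 0.0], [-0.12, -0.993, -0.0], [0.0, 0.0, -1.0]]
ft_force: [-2.2, -0.6, -1.1]
width: 0.02
```

```bash
python3 look.py w10
```

```text
t 15.55 u 0.4988 n -0.0689 z 0.0109 ang -6.89 Fu -2.62 Fn 0.82 Fz -0.97
```

View pics/w10.png

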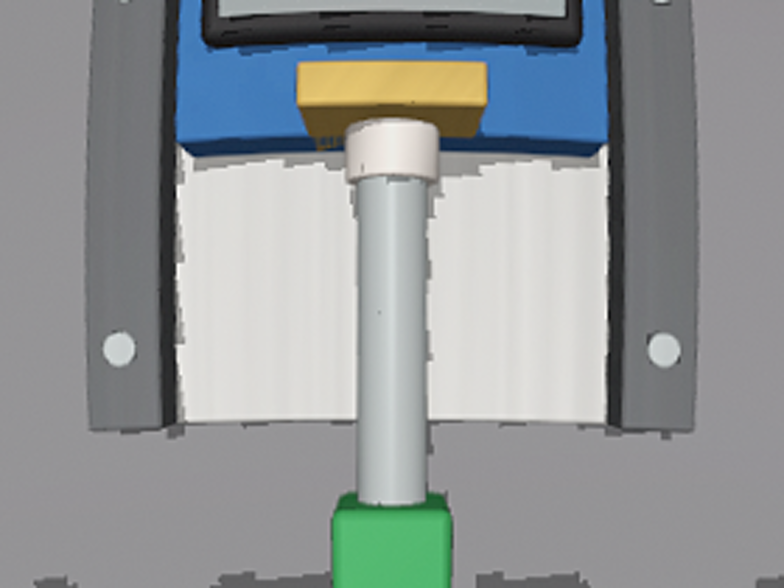

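Call:
servo_tool --pt "0.0005 0 0" --pt "0.001 0 0" --pt "0.0015 0 0" --pt "0.002 0 0" --pt "0.0025 0 0" --pt "0.003 0 0" --yaw '[0,0,0,0,0,0]'

```text
time: 16.15
tool_pos: [0.4898, -0.1286, 0.0109]
tcp_rot: [[0.993, -0.12, 0.0], [-0.12, -0.993, -0.0], [0.0, 0.0, -1.0]]
ft_force: [-2.9, 1.1, -1.0]
width: 0.0198
```

Call:
servo_tool --pt "0.0005 0 0" --pt "0.001 0 0" --pt "0.0015 0 0" --pt "0.002 0 0" --pt "0.0025 0 0" --pt "0.003 0 0" --yaw '[0,0,0,0,0,0]'

```text
time: 16.75
tool_pos: [0.4928, -0.129, 0.0109]
tcp_rot: [[0.993, -0.12, -0.0], [-0.12, -0.993, -0.0], [-0.0, 0.0, -1.0]]
ft_force: [-3.5, 0.4, -1.2]
width: 0.0198
```

Call:
servo_tool --pt "0.0005 0 0" --pt "0.001 0 0" --pt "0.0015 0 0" --pt "0.002 0 0" --pt "0.0025 0 0" --pt "0.003 0 0" --yaw '[0,0,0,0,0,0]'

```text
time: 17.35
tool_pos: [0.4957, -0.1293, 0.0109]
tcp_rot: [[0.993, -0.12, -0.0], [-0.12, -0.993, 0.0], [-0.0, 0.0, -1.0]]
ft_force: [-2.8, 0.3, -1.4]
width: 0.0194
```

Call:
servo_tool --pt "0.0005 0 0" --pt "0.001 0 0" --pt "0.0015 0 0" --pt "0.002 0 0" --pt "0.0025 0 0" --pt "0.003 0 0" --yaw '[0,0,0,0,0,0]'

```text
time: 17.95
tool_pos: [0.4987, -0.1297, 0.0109]
tcp_rot: [[0.993, -0.12, -0.0], [-0.12, -0.993, 0.0], [-0.0, 0.0, -1.0]]
ft_force: [-2.2, 1.4, -1.7]
width: 0.0197
```

Call:
servo_tool --pt "0.0005 0 0" --pt "0.001 0 0" --pt "0.0015 0 0" --pt "0.002 0 0" --pt "0.0025 0 0" --pt "0.003 0 0" --yaw '[0,0,0,0,0,0]'

```text
time: 18.55
tool_pos: [0.5017, -0.1301, 0.0109]
tcp_rot: [[0.993, -0.12, 0.0], [-0.12, -0.993, 0.0], [0.0, -0.0, -1.0]]
ft_force: [-3.6, -0.2, -0.4]
width: 0.0197
```

Call:
servo_tool --pt "0.0005 0 0" --pt "0.001 0 0" --pt "0.0015 0 0" --pt "0.002 0 0" --pt "0.0025 0 0" --pt "0.003 0 0" --yaw '[0,0,0,0,0,0]'

```text
time: 19.15
tool_pos: [0.5047, -0.1305, 0.0109]
tcp_rot: [[0.993, -0.12, 0.0], [-0.12, -0.993, -0.0], [0.0, 0.0, -1.0]]
ft_force: [-3.6, 0.1, -1.6]
width: 0.0195
```

Call:
servo_tool --pt "0.0005 0 0" --pt "0.001 0 0" --pt "0.0015 0 0" --pt "0.002 0 0" --pt "0.0025 0 0" --pt "0.003 0 0" --yaw '[0,0,0,0,0,0]'

```text
time: 19.75
tool_pos: [0.5077, -0.1308, 0.0109]
tcp_rot: [[0.993, -0.12, -0.0], [-0.12, -0.993, 0.0], [-0.0, 0.0, -1.0]]
ft_force: [-3.5, 0.6, -1.4]
width: 0.0196
```

```bash
python3 look.py w11
```

```text
t 19.8 u 0.5198 n -0.0689 z 0.0109 ang -6.89 Fu -2.90 Fn -0.28 Fz -1.42
```

View pics/w11.png

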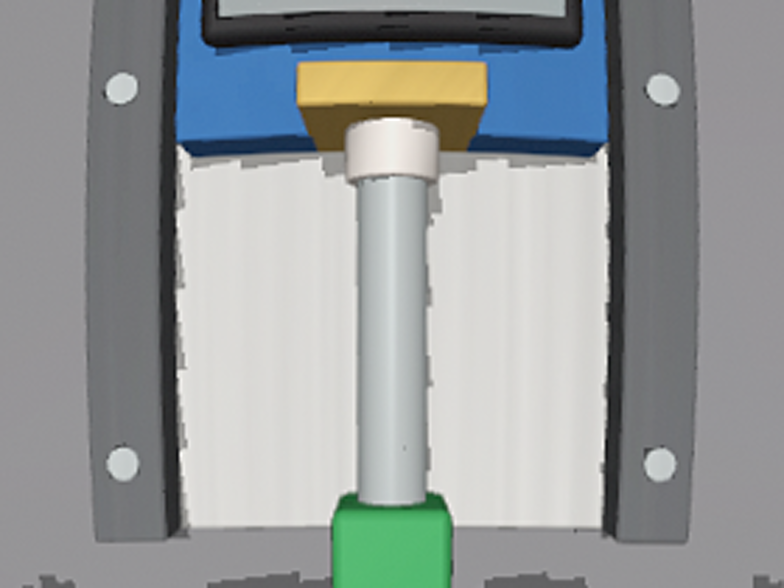

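Call:
servo_tool --pt "0.0005 0 0" --pt "0.001 0 0" --pt "0.0015 0 0" --pt "0.002 0 0" --pt "0.0025 0 0" --pt "0.003 0 0" --yaw '[0,0,0,0,0,0]'

```text
time: 20.4
tool_pos: [0.5105, -0.1311, 0.0109]
tcp_rot: [[0.993, -0.12, -0.0], [-0.12, -0.993, 0.0], [-0.0, -0.0, -1.0]]
ft_force: [-4.1, 0.8, -0.2]
width: 0.0202
```

Call:
servo_tool --pt "0.0005 0 0" --pt "0.001 0 0" --pt "0.0015 0 0" --pt "0.002 0 0" --yaw '[0,0,0,0]'

```text
time: 20.8
tool_pos: [0.5124, -0.1313, 0.0109]
tcp_rot: [[0.993, -0.12, -0.0], [-0.12, -0.993, 0.0], [-0.0, -0.0, -1.0]]
ft_force: [-5.4, 0.0, 0.0]
width: 0.0199
```

Call:
servo_tool --pt "0.0005 0 0" --pt "0.001 0 0" --pt "0.0015 0 0" --pt "0.0015 0 0" --yaw '[0,0,0,0]'

```text
time: 21.2
tool_pos: [0.5126, -0.1312, 0.0107]
tcp_rot: [[0.993, -0.12, -0.003], [-0.12, -0.993, 0.001], [-0.003, -0.0, -1.0]]
ft_force: [-12.5, 0.7, 3.5]
width: 0.02
```

```bash
cat > s.py <<'E'
from bench import robot
from h import *
s=robot.sense();th=np.radians(-6.9);u=np.array([np.cos(th),np.sin(th)]);m=np.array([-u[1],u[0]]);t=s['tool_pos'];R=s['tcp_rot'];f=s['ft_force']
print('t',round(s['time'],2),'u %.4f n %.4f z %.4f'%(u@t[:2],m@t[:2],t[2]),'Fu %.2f Fn %.2f Fz %.2f'%(u@f[:2],m@f[:2],f[2]),np.round(s['joint_torque'],2))
E
python3 s.py
```

```text
t 21.2 u 0.5246 n -0.0687 z 0.0107 Fu -12.54 Fn -0.80 Fz 3.47 [  1.78 -82.14 -25.77   0.81  -3.52  -0.15]
```

Force jumped to 12.5 N for 0.2 mm of motion with no sideways force, so it looks rigid. I'll back off and re-push gently to rule out binding.

Call:
servo_tool --pt "-0.001 0 0" --pt "-0.002 0 0" --pt "-0.003 0 0" --pt "-0.004 0 0" --pt "-0.005 0 0" --pt "-0.005 0 0" --yaw '[0,0,0,0,0,0]'

```text
time: 21.8
tool_pos: [0.5092, -0.131, 0.011]
tcp_rot: [[0.993, -0.12, 0.0], [-0.12, -0.993, -0.0], [0.0, 0.0, -1.0]]
ft_force: [0.1, -0.0, -1.0]
width: 0.0197
```

```bash
python3 s.py;python3 look.py w12
```

```text
t 21.8 u 0.5213 n -0.0689 z 0.0110 Fu 0.15 Fn 0.01 Fz -1.03 [-3.000e-02 -8.207e+01 -1.837e+01  4.000e-02 -1.400e-01 -1.000e-02]
t 21.85 u 0.5213 n -0.0689 z 0.0110 ang -6.89 Fu -0.37 Fn -0.60 Fz 0.52
```

View pics/w12.png

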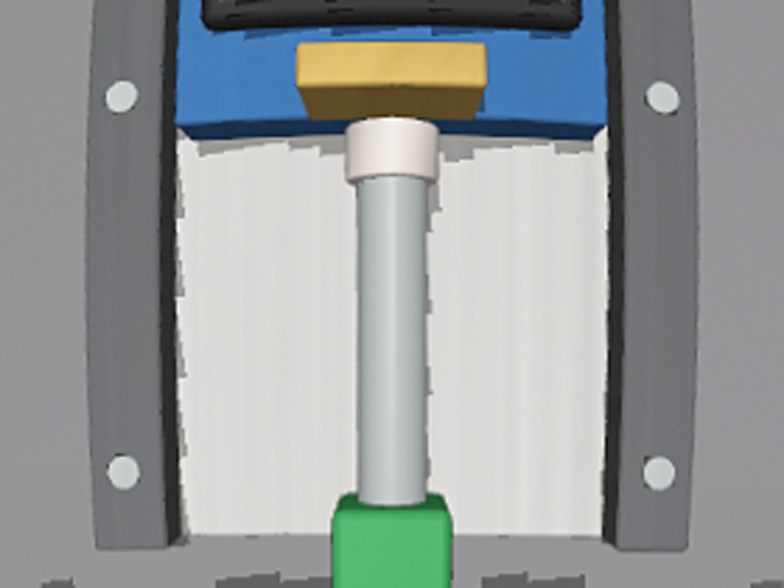

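Call:
servo_tool --pt "0.001 0 0" --pt "0.002 0 0" --pt "0.0025 0 0" --pt "0.003 0 0" --pt "0.0033 0 0" --pt "0.0036 0 0" --pt "0.0039 0 0" --pt "0.0042 0 0" --pt "0.0045 0 0" --pt "0.0045 0 0" --yaw '[0,0,0,0,0,0,0,0,0,0]'

```text
time: 22.85
tool_pos: [0.5125, -0.1313, 0.0108]
tcp_rot: [[0.993, -0.12, -0.002], [-0.12, -0.993, 0.001], [-0.002, -0.0, -1.0]]
ft_force: [-7.5, -0.9, 2.1]
width: 0.02
```

```bash
python3 s.py
```

```text
t 22.85 u 0.5246 n -0.0687 z 0.0108 Fu -7.38 Fn -1.76 Fz 2.13 [  1.31 -81.53 -22.28   0.52  -1.86  -0.13]
```

Call:
servo_tool --pt "0.0003 0 0" --pt "0.0006 0 0" --pt "0.0006 0 0" --pt "0.0006 0 0" --yaw '[0,0,0,0]'

```text
time: 23.25
tool_pos: [0.5126, -0.1312, 0.0107]
tcp_rot: [[0.993, -0.12, -0.003], [-0.12, -0.993, 0.001], [-0.003, -0.0, -1.0]]
ft_force: [-9.8, -0.1, 4.8]
width: 0.02
```

```bash
python3 s.py
```

```text
t 23.25 u 0.5246 n -0.0687 z 0.0107 Fu -9.69 Fn -1.31 Fz 4.84 [  1.84 -81.41 -23.75   0.72  -2.61  -0.2 ]
```

The stop is rigid at the same place (u=0.5246), so the carriage is home. Retreating straight back.

Call:
servo_tool --pt "-0.001 0 0" --pt "-0.003 0 0" --pt "-0.006 0 0" --pt "-0.012 0 0" --pt "-0.022 0 0" --pt "-0.036 0 0" --pt "-0.052 0 0" --pt "-0.068 0 -0.005" --pt "-0.08 0 -0.02" --pt "-0.085 0 -0.045" --pt "-0.085 0 -0.07" --pt "-0.085 0 -0.09" --yaw '[0,0,0,0,0,0,0,0,0,0,0,0]'

```text
time: 24.45
tool_pos: [0.4289, -0.1212, 0.1021]
tcp_rot: [[0.993, -0.12, 0.0], [-0.12, -0.993, -0.0], [0.0, 0.0, -1.0]]
ft_force: [0.6, -0.2, -1.9]
width: 0.02
```

```bash
python3 - <<'E'
from bench import robot
from h import *
p=robot.snapshot('scene');pickle.dump(p,open('s5.pkl','wb'));crop(p,110,190,230,290,6.6,'pics/s5.png')
import mv;mv.dl([.510,.1997,.1])
E
```

```text
t 24.5 pos [ 0.43016414 -0.12169397  0.10434073] d [ 0.0407 -0.3287  0.0042] xang -6.889759130162712 F [ 3.24 -0.66  2.89] w 0.019887577566070742
```

View pics/s5.png

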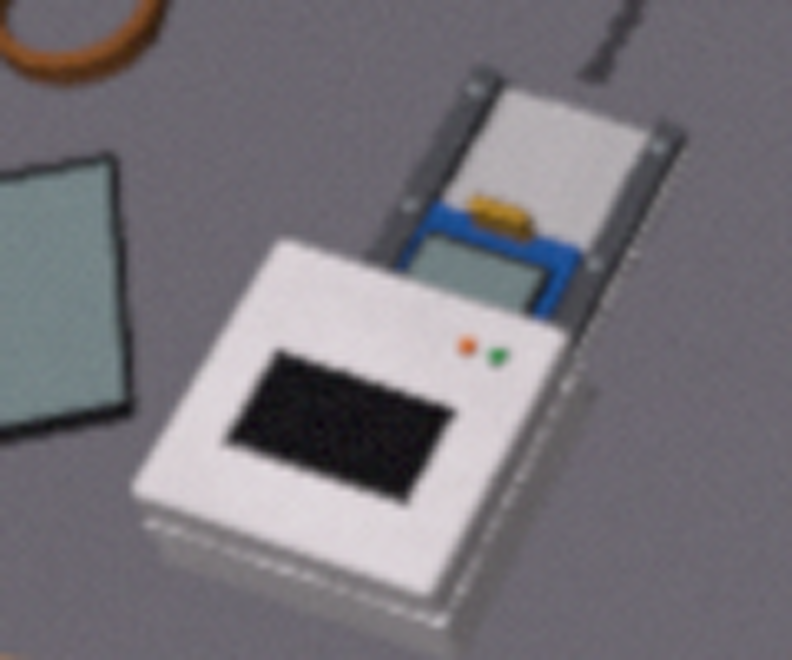

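The carriage has stayed home, straight in the channel. Now back to the rest.

Call:
servo_tool --pt "0.002 -0.015 0" --pt "0.006 -0.045 0" --pt "0.01 -0.08 0" --pt "0.015 -0.12 0" --pt "0.02 -0.16 0" --pt "0.025 -0.2 0" --pt "0.03 -0.24 0" --pt "0.035 -0.28 0" --pt "0.038 -0.31 0" --pt "0.04 -0.325 0" --pt "0.0405 -0.3285 0" --pt "0.0405 -0.3285 0" --yaw '[0,-0.01,-0.02,-0.03,-0.04,-0.05,-0.06,-0.069,-0.069,-0.069,-0.069,-0.069]'

```text
time: 25.7
tool_pos: [0.5089, 0.1993, 0.1006]
tcp_rot: [[0.999, -0.051, -0.001], [-0.051, -0.999, -0.0], [-0.001, 0.0, -1.0]]
ft_force: [0.2, -0.2, 0.3]
width: 0.0197
```

```bash
python3 look.py w13; python3 mv.py .5105 .1997 .0095
```

```text
t 25.75 u 0.4813 n 0.2585 z 0.1007 ang -2.96 Fu -0.33 Fn -0.22 Fz -0.83
t 25.75 pos [0.50889642 0.1988393  0.10068979] d [ 0.0016 -0.001   0.0912] xang -2.956271708236502 F [-0.35 -0.18 -0.83] w 0.019550859514350063
```

View pics/w13.png

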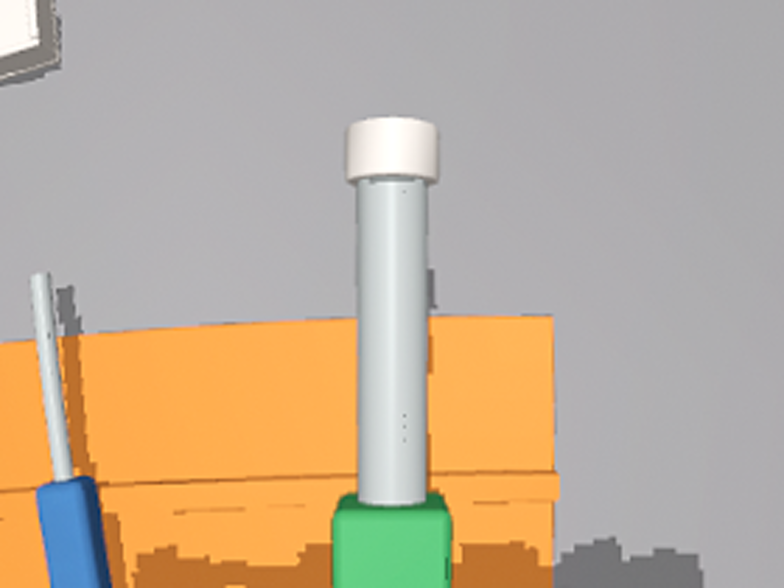

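Call:
servo_tool --pt "0.0015 -0.001 0.01" --pt "0.0015 -0.001 0.03" --pt "0.0015 -0.001 0.05" --pt "0.0015 -0.001 0.068" --pt "0.0015 -0.001 0.078" --pt "0.0015 -0.001 0.084" --pt "0.0015 -0.001 0.087" --pt "0.0015 -0.001 0.089" --pt "0.0015 -0.001 0.0905" --pt "0.0015 -0.001 0.0915" --pt "0.0015 -0.001 0.0915" --yaw '[0,0,0,0,0,0,0,0,0,0,0]'

```text
time: 26.85
tool_pos: [0.5111, 0.2009, 0.0096]
tcp_rot: [[0.999, -0.051, 0.0], [-0.051, -0.999, 0.0], [0.0, -0.0, -1.0]]
ft_force: [0.5, -0.5, -0.6]
width: 0.0201
```

```bash
python3 mv.py .51 .1997 .0089
```

```text
t 26.85 pos [0.51109148 0.2008602  0.00962928] d [-0.001   0.0012  0.0007] xang -2.9315019414814016 F [ 0.53 -0.48 -0.63] w 0.020104345679758454
```

Call:
servo_tool --pt "0 0 0.0004" --pt "0 0 0.0008" --pt "0 0 0.0008" --yaw '[0,0,0]'

```text
time: 27.15
tool_pos: [0.5111, 0.2009, 0.0089]
tcp_rot: [[0.999, -0.051, 0.0], [-0.051, -0.999, 0.0], [0.0, -0.0, -1.0]]
ft_force: [0.8, 0.1, 4.7]
width: 0.0196
```

Call:
servo_tool --pt "0 0 0" --pt "0 0 0" --pt "0 0 0" --pt "0 0 0" --pt "0 0 0" --pt "0 0 0" --pt "0 0 0" --yaw '[0,0,0,0,0,0,0]' --grip 0.055

```text
time: 27.85
tool_pos: [0.5109, 0.2008, 0.0086]
tcp_rot: [[0.999, -0.051, -0.0], [-0.051, -0.999, -0.0], [-0.0, 0.0, -1.0]]
ft_force: [0.5, -0.4, 0.5]
width: 0.0551
```

```bash
python3 look.py w14; python3 mv.py .51 .1997 .0089
```

```text
t 27.9 u 0.4831 n 0.2608 z 0.0086 ang -2.93 Fu 0.08 Fn 0.75 Fz 0.78
t 27.9 pos [0.5109627  0.20082009 0.00861429] d [-0.0009  0.0012 -0.0003] xang -2.933655354574002 F [0.17 0.74 0.78] w 0.05451874895128546
```

View pics/w14.png

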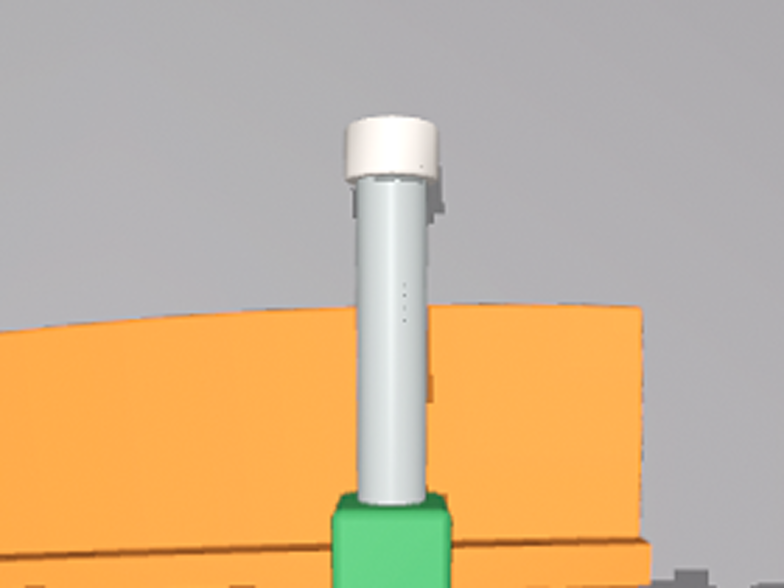

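The bar is resting on the ribs, released. Raising clear.

Call:
servo_tool --pt "0 0 -0.003" --pt "0 0 -0.01" --pt "0 0 -0.025" --pt "0 0 -0.045" --pt "0 0 -0.07" --pt "0 0 -0.1" --pt "-0.01 0 -0.125" --pt "-0.03 0 -0.15" --pt "-0.05 0 -0.17" --pt "-0.06 0 -0.18" --pt "-0.06 0 -0.18" --pt "-0.06 0 -0.18" --yaw '[0,0,0,0,0,0,0,0,0,0,0,0]'

```text
time: 29.1
tool_pos: [0.4515, 0.2039, 0.1883]
tcp_rot: [[0.999, -0.051, 0.0], [-0.051, -0.999, 0.0], [0.0, -0.0, -1.0]]
ft_force: [0.4, 0.4, -0.2]
width: 0.0549
```

```bash
python3 - <<'E'
from bench import robot
from fit import *
p=robot.snapshot('wrist');crop(p,0,0,560,420,1.4,'pics/w15.png')
p=robot.snapshot('scene');crop(p,70,120,420,330,2.2,'pics/s6.png');crop(p,110,190,230,290,6.6,'pics/s7.png')
E
python3 s.py
```

```text
t 29.2 u 0.4237 n 0.2565 z 0.1878 Fu 0.04 Fn 0.51 Fz -0.01 [ 3.100e-01 -6.968e+01 -3.289e+01  1.000e-02 -6.000e-02 -0.000e+00]
```

View pics/w15.png

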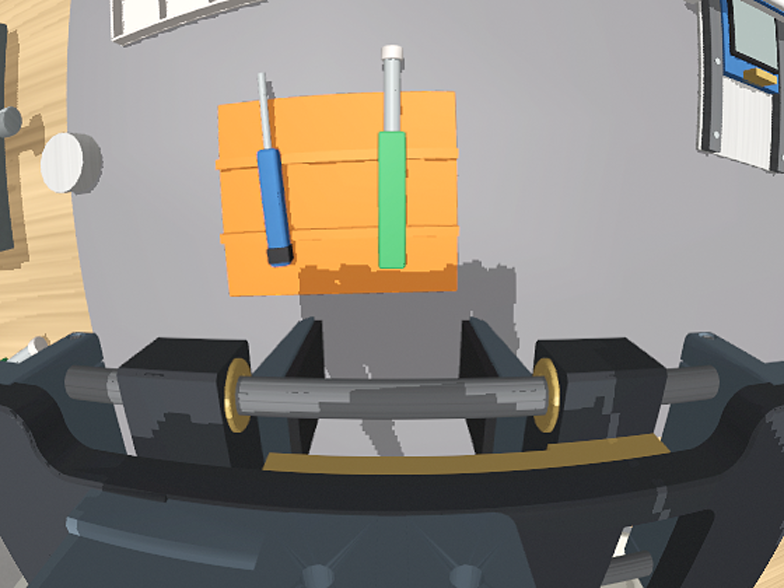

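View pics/s6.png

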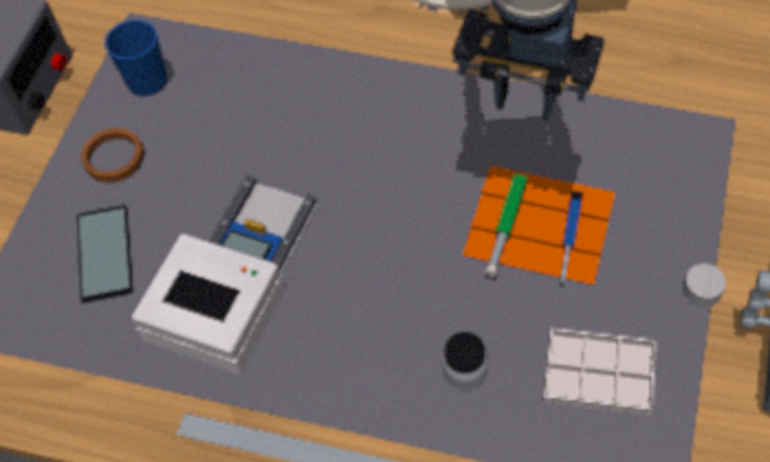

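View pics/s7.png

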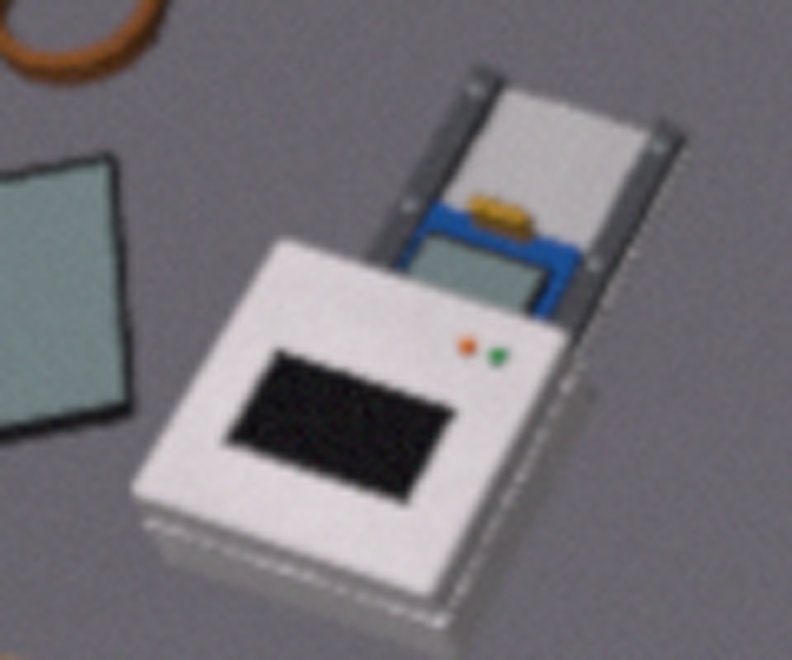

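The bar lies across both ribs beside the driver, the carriage is still home, and the robot is clear of everything. Handing in.

```bash
python3 -c "
from bench import robot
print(robot.close_job())"
```

```text
the job is handed in; nothing more can be done
None
```

I pushed the carriage home with the smaller green bar, laid the bar back on the orange rest and let go of it. I handed the job in at about 29 s.

- **Push:** I pushed in line with the channel in small steps, moving the carriage about 62 mm at roughly 2–5 N. At the stop the force rose from 5.4 N to 12.5 N over only 0.2 mm of travel; 12.5 N was the most I saw on the carriage.
- **Is it home:** I backed off and pushed again gently. It stopped at the same place to within 0.1 mm, and stayed rigid at 7.4 N and then 9.7 N. Camera views showed it straight between the rails. That puts its origin at about dock x = +29 mm, inside the stated 0 to 40 mm.
- **Final pictures:** The carriage is unmoved, the bar lies across both ribs, the driver and bystanders look untouched, and the gripper is clear.
- **Went wrong:** While lowering to grasp the bar, the fingers touched the rear rib of the fixed rest at about 6 N. I moved 8 mm forward and the force cleared before I gripped, so I held the bar about 4 mm forward of its middle.
- **Didn't fully agree:** The scene camera put the dock's centre line about 2 mm from where the wrist camera did. I used the wrist camera, and the close-up confirmed the tip was centred on the tab.

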